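# Open the hand-out desk

### The arm

A 6-joint arm with a two-finger parallel gripper is mounted at the origin on the work surface. World frame = base frame: x ahead of the robot, y to its left, z up, the work surface at z = 0. Lengths are in mm, angles in rad, forces in N, time in s.
With the tool pointing down it reaches from about 300 to 775 mm from the base axis. Payload 14.6 kg.
Tool frame: the origin (TCP) lies between the finger pads; the fingertips stand manip.nose_length ahead of it and the grasp point (between the pads) lies 11 mm behind it (manip.nose_length is the distance from the TCP to the fingertips, in mm); z points along the fingers, y is the line along which they close (so a half turn about z gives the same grasp; the last joint's range is limited). The gripper opens to 94 mm and grips with 3 to 60 N. Pads are 16 mm wide; open, the fingers measure 119 mm over their backs; the gripper's body (75 mm by 177 mm) begins 78 mm behind the grasp point.
Start: joints at [1.203, 0.3, 1.521, -0, 1.321, -0.067], TCP at [162.954, 525.295, 213.446] pointing down, gripper open.
Joint ranges: [-3.03, 3.03], [-0.79, 2.21], [0.23, 2.52], [-1.04, 4.18], [0, 3.07], [-2.55, 2.55]. Speed limits (rad/s): [2.22, 2.22, 2.57, 3.14, 3.14, 3.14].

### API

Orientations are given as [roll, pitch, yaw] about the fixed x, y, z axes, in that order (R = Rz(yaw) Ry(pitch) Rx(roll)).
In Python, from cell import manip, cams, job gives the robot as it stands.
- The arm moves only by the tool jog_arm, never from a script. Its argument "commands" is a list of rows, each an object of numbers: "dx", "dy", "dz": the shift along the tool's x, y, z each as a share of 40 mm, from -1 to 1; "ax", "ay", "az": the turn, a rotation vector about the tool's x, y, z each as a share of 10 degrees, from -1 to 1; "gripper": the closure, from 0 (fully open) to 1 (shut). A call has 1 to 10 rows; each row shifts and turns the commanded pose from where the row before left it, along the tool's axes as they then stand; what a row does not reach is not made up. A row lasts 1/8 s, in which the tool goes at most 62.5 mm and 10.7 degrees, less where a joint would pass 70% of its speed; a pose out of reach is approached as far as the arm can. A call with a number of a shift or a turn outside -1 to 1 is refused whole. A call with a gripper value outside its range is refused whole. The fingers move at their own pace and stop on an object; "squeeze" is the grip in N (left out, the last holds). Time passes only in rows, so rows that do not move let the fingers close. It gives the time, the measured TCP pose, the force, the opening and the grip force at its end, in the units of the state.
- manip.read_state(): the state, without advancing time (a new reading comes with each control period).
- cams.camera(name): name is "side" or "top"; returns a dict with "image" (420x560x3 uint8, red, green, blue), "fx", "fy", "cx", "cy" (pixels), "world_to_cam" (4x4, takes a point from world to camera coordinates). Camera axes: x right, y down, z forward; pixel columns grow to the right and rows downward; lengths in mm; the calibration is good to about 2 mm. A picture is of the moment at which its call begins. There is no depth.
- job.sign_off(): hands the job in; it is judged then, once.
The state is a dict: "clock": time; "joints": joint angles; "qd": joint speeds; "effort": joint torques, N m; "eef_pos": TCP position; "eef_rot": TCP orientation; "wrist_force": force on the tool from outside, world axes, zero at the start; "moment": the same for the moment, N m; "finger_gap": finger opening in mm; "finger_force": force on a finger pad.
Only numpy, scipy, OpenCV 4.12 (cv2) and the standard library are available. Lean on these libraries where they do the work, as an engineer would, in place of code of your own. Each camera call takes 0.05 s, during which the arm holds its last target. There are 200 camera calls.

### The job

Open the hand-out desk for the day: with the fingertips, first press the raised end of the power strip's rocker switch fully down, then press the label printer's larger round key (the power key) fully in, and last tap the plunger of the call bell to ring for the first visitor and let it come back up. Press each lightly and in that order, leave the printer's small feed key alone, and do not pick up, shove or tip the bell or anything else on the desk.

Things in the scene. Friction and masses are not known exactly. Their poses are not given: they have to be found in the camera images.
- strip: White power strip fixed to the desk, 270 x 62 x 36 mm high. Origin on the desk, under the rocker's pivot, which is near the end closest to the robot. Its x axis runs along the strip, from the rocker (x = -45 mm is the near end) over three round sockets to the far end (x = 225 mm); z is up.
- rocker (a joint): Angle of the black V-shaped rocker switch on the strip, rad: 0 to 0.05 at the start is off (the half towards the strip's -x stands up 0.45 rad from level, the other half 0.12), 0.33 is on, fully tipped (the -x half 0.12, the other 0.45). Held by friction only, it stays where left; about 2.5 N at point rocker_pad moves it; at its stop it gives 4 N/mm, 3 mm at most.
- rocker_pad (a point): Point to press straight down: on top of the rocker's raised half, 16 mm from the pivot towards the strip's -x; moves with it, from about 49 mm high (off) to 44 mm (on); the outer edge goes from 51.5 to 44.5 mm. The rocker is 44 mm long along the strip, 30 mm wide, pivot at the V's bottom, 42 mm above the desk. Fingertips reaching well across the pivot block it.
- printer: Grey label printer fixed to the desk, 150 (x) x 110 (y) x 78 mm high. Origin at the centre of its underside; its front with the label slot faces -x; two white round keys stand on its top near the front, the power key at (-45, +25) mm and the feed key at (-45, -25) mm.
- power_key (a joint): Travel of the printer's larger round key, 24 mm in diameter, m: it starts within 0.0005 of 0 (out, 9 mm proud of the printer's top), 0.005 is fully in (4 mm proud). It moves straight down with about 3 N and latches by friction: it stays where it is left; at its end stop a rubber mount gives a further 3 mm at about 4 N per mm.
- power_key_top (a point): Centre of the top face of the power key, 87 mm above the desk when out; moves with it.
- feed_key (a joint): Travel of the printer's small round key, 13 mm in diameter, m: 0 is out (6 mm proud), 0.004 in; spring-loaded with about 1 to 2.5 N. Not to be pressed.
- feed_key_top (a point): Centre of the top face of the small feed key.
- bell: Loose steel call bell, a dome of 82 mm diameter on a black round base of 90 mm diameter, 49 mm high without its plunger, 0.35 kg. Origin at the centre of its underside.
- plunger (a joint): Travel of the bell's plunger, m: 0 is up, 0.009 fully down; it rings once past 0.0035. Spring-loaded: 1.5 N starts it, 3.6 N rings it, 7 N takes it fully down, and it springs back.
- plunger_top (a point): Centre of the plunger's flat round cap, 20 mm in diameter, 64 mm above the desk when up (15 mm over the dome); moves with it.
- jar: Loose jar, 58 mm diameter, 78 mm high, standing between the devices. Bystander. Origin under its centre.
- carton: Loose blue carton standing upright, 40 x 48 x 105 mm high, between the devices. Bystander. Origin under its centre.
- marker: Loose highlighter lying down, about 111 x 21 x 17 mm. Bystander. Origin on its underside near the middle.
- stapler: Loose stapler, 120 x 34 x 46 mm high. Bystander. Origin under its centre.
- mug: Loose white mug, 80 mm diameter, 90 mm high, to the robot's left. Bystander. Origin under its centre.
- wipes: Loose packet of wipes, 110 x 190 x 58 mm high, to the robot's right. Bystander. Origin under its centre.
Mind the look-alikes: they are no part of the job. Leave any pink or red look-alike of the bell alone.

How it is judged:
By the outcome, as a careful person would: the job done as asked, in the order asked, and still so for the second after the job is handed in, with the robot touching nothing.
It also fails if it takes over 45 s, if anything falls off the work surface, if the arm or the gripper's body presses on something with over 40 N, if the wrist force passes 120 N, or if a joint passes its speed limit or range.

## Working session

There is one attempt and no reset: what is moved stays moved. The work goes in short steps, Python scripts to look and compute and a tool call to move; the robot and the scene stay as the last step left them, time stands still between calls to the robot, and variables do not carry over. Pictures are saved under pics/ and viewed, at most 10 in all, crops included, and the job is handed in when it is done.

Besides the shell and the picture viewer there is one more tool, called after "Call:" as name([rows], argument=value, ...), one row to a line, values as JSON. jog_arm: Moves the arm, as the interface text tells. Shift numbers are shares of 40 mm and turn numbers shares of 10 degrees, none past 1 either way. Its arguments: {"type":"object","properties":{"commands":{"type":"array"},"squeeze":{"type":"number"}},"required":["commands"]}

```bash
ls; mkdir -p pics
python3 - <<'E'
from cell import manip,cams,job
import cv2,numpy as np
for n in("top","side"):
    c=cams.camera(n); cv2.imwrite(f"pics/{n}0.png",c["image"][:,:,::-1])
    print(n,c["fx"],c["fy"],c["cx"],c["cy"],np.round(c["world_to_cam"],3).tolist())
s=manip.read_state(); print(s, manip.nose_length)
E
```

```text
pics
top 466.8568642888188 466.8568642888188 277.36949826816675 210.98921857123216 [[0.022, -1.0, 0.005, -46.797], [-0.997, -0.022, -0.068, 506.477], [0.068, -0.004, -0.998, 1766.459], [0.0, 0.0, 0.0, 1.0]]
side 509.62141221973684 509.62141221973684 288.9504551211586 213.40586661353993 [[0.956, -0.292, -0.003, -492.747], [-0.186, -0.602, -0.777, 137.719], [0.225, 0.743, -0.63, 1587.208], [0.0, 0.0, 0.0, 1.0]]
{'clock': 0.1, 'joints': array([ 1.20339119e+00,  3.00415663e-01,  1.52150398e+00,  3.67657756e-05,
        1.32068458e+00, -6.65933517e-02]), 'qd': array([-0.001045  , -0.00020973, -0.00241619,  0.00038584, -0.00078737,
        0.00077018]), 'effort': array([ 2.02644624e-03, -5.32651448e+01, -3.53279972e+01,  7.09747151e-02,
        2.34845770e-02, -6.81008555e-05]), 'eef_pos': array([162.87483986, 525.10298578, 212.94934383]), 'eef_rot': array([-3.14058569e+00, -1.02848301e-04,  2.84077170e+00]), 'wrist_force': array([ 0.26492575, -1.29623335, -0.55530731]), 'moment': array([-0.0029046 ,  0.04021263, -0.03094882]), 'finger_force': 0.0, 'finger_gap': 93.76693106897474} 8.0
```

View pics/top0.png

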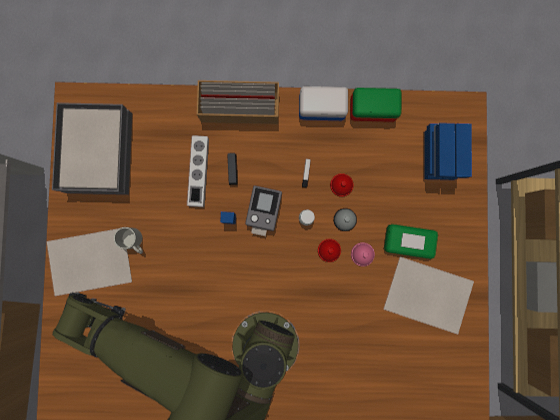

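View pics/side0.png

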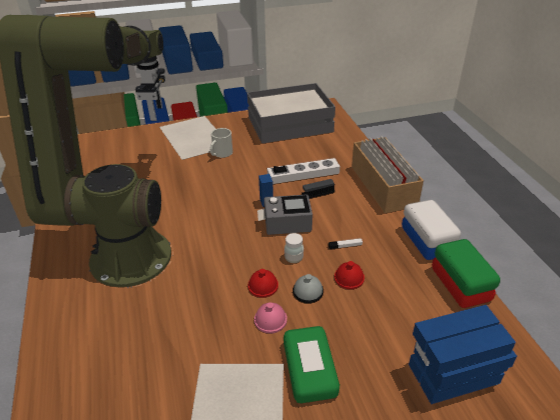

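The top view shows the strip at (198,170) with its rocker at (195,194), the printer at (264,210) and the steel bell at (345,219). In the side view they are at (303,170), (287,213) and (308,286). Next I'll enlarge these areas.

Run:
```python
import cv2,numpy as np
t=cv2.imread("pics/top0.png");s=cv2.imread("pics/side0.png")
z=lambda im,x,y,w,h,k:cv2.resize(im[y:y+h,x:x+w],None,fx=k,fy=k,interpolation=cv2.INTER_CUBIC)
cv2.imwrite("pics/c1.png",np.hstack([z(t,180,130,50,75,8),z(t,240,180,50,75,8)]))
a=z(s,250,155,100,40,8); b=np.hstack([z(s,255,190,50,45,8)[:, :400],z(s,285,265,50,45,8)]) 
cv2.imwrite("pics/c2.png",np.vstack([a,b])[:600])
cv2.imwrite("pics/c3.png",z(t,320,190,50,50,10))
```

```text
(no output)
```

View pics/c1.png

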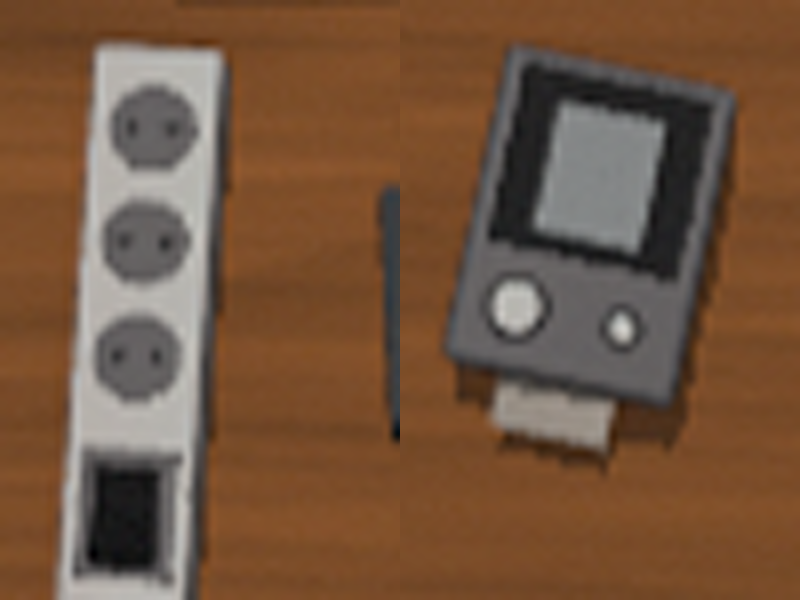

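View pics/c2.png

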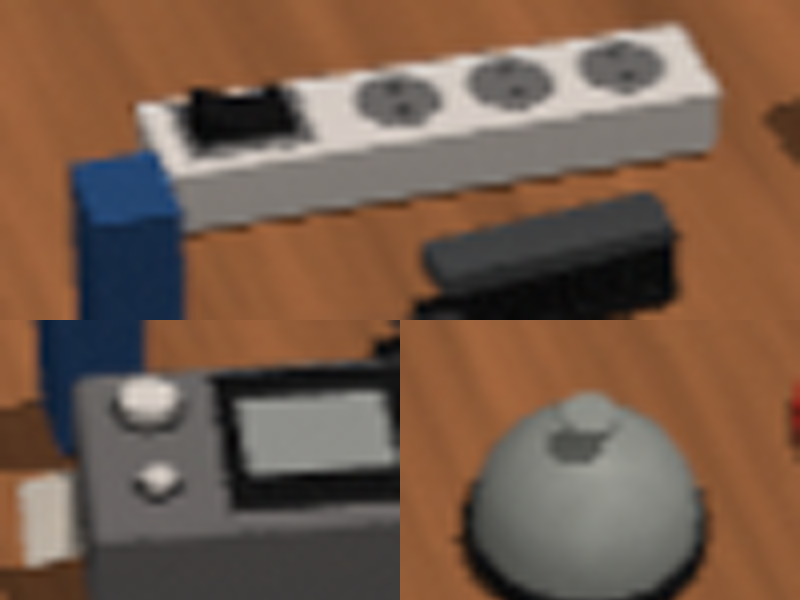

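View pics/c3.png

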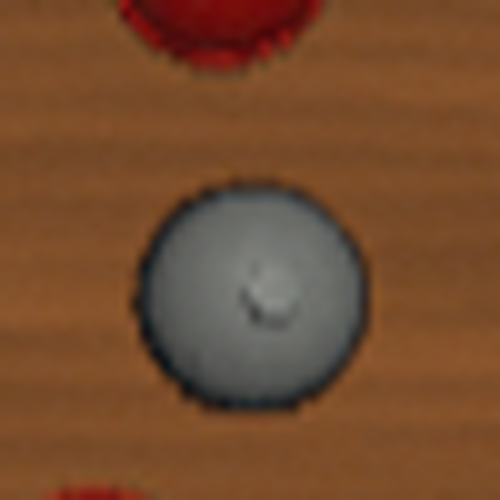

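The crops give these pixel positions:

| Item | Top view | Side view |
|---|---|---|
| Power key | (254.2,217.8) | (273,199.2) |
| Feed key | (267.2,220.5) | – |
| Plunger cap | (346.5,218.5) | (308.2,275.8) |
| Strip near end | – | (269.8,172.2) |
| Strip far end | (199.4,135.4) | (337,161.8) |
| Sockets (far to near) | (198.6,145.5), (197.8,159.8), (196.8,174.1) | – |

I'll cast rays for all of them and check that the two views agree.

```bash
cat > h.py <<'E'
import numpy as np,cv2
from cell import manip,cams,job
def ray(c,p):
    T=np.array(c["world_to_cam"]);R=T[:3,:3]
    d=R.T@np.array([(p[0]-c["cx"])/c["fx"],(p[1]-c["cy"])/c["fy"],1]);return -R.T@T[:3,3],d/np.linalg.norm(d)
def plane(c,p,z):
    o,d=ray(c,p);return o+d*(z-o[2])/d[2]
def tri(a,p,b,q):
    o,d=ray(a,p);u,e=ray(b,q);s=np.linalg.lstsq(np.c_[d,-e],u-o,rcond=None)[0]
    x,y=o+s[0]*d,u+s[1]*e;return (x+y)/2,np.linalg.norm(x-y)
E
python3 - <<'E'
from h import *
np.set_printoptions(precision=1,suppress=True)
t=cams.camera("top");s=cams.camera("side")
print("pk",plane(t,(254.2,217.8),87),plane(s,(273,199.2),87),tri(t,(254.2,217.8),s,(273,199.2)))
print("fk",plane(t,(267.2,220.5),84),plane(s,(274.2,209.4),84))
print("pl",plane(t,(346.5,218.5),64),plane(s,(308.2,275.8),64),tri(t,(346.5,218.5),s,(308.2,275.8)))
print("bell base top",plane(t,(344.8,219.2),8))
for a,b in (((198.6,145.5),(327.2,162.8)),((197.8,159.8),(313.4,164.9)),((196.8,174.1),(299.2,167.1))): print("sock",plane(t,a,36),plane(s,b,36))
im=t["image"].astype(int);m=((im.min(2)>150)&(im.max(2)-im.min(2)<40)).astype(np.uint8)
m[:, :180]=0;m[:,230:]=0;m[:130]=0;m[215:]=0
p=max(cv2.findContours(m,0,2)[0],key=cv2.contourArea);r=cv2.minAreaRect(p);bx=cv2.boxPoints(r);bw=[plane(t,q,36) for q in bx];print("rect",bx,np.array(bw))
print("side ends",plane(s,(269.8,172.2),36),plane(s,(337,161.8),36))
d=((im.max(2)<45)).astype(np.uint8);d[:,:185]=0;d[:,210:]=0;d[:182]=0;d[208:]=0
n,l,st,ce=cv2.connectedComponentsWithStats(d);i=1+st[1:,4].argmax();print("rocker",st[i],ce[i],plane(t,ce[i],44))
E
```

```text
pk [475.7  49.   87. ] [475.1  47.   87. ] (array([475.7,  49. ,  85.4]), np.float64(0.18305087000319498))
fk [467.    1.1  84. ] [465.3  -2.3  84. ]
pl [ 481.9 -293.2   64. ] [ 481.9 -295.3   64. ] (array([ 482.2, -293.5,   62.1]), np.float64(0.5322062632319589))
bell base top [ 482.1 -295.2    8. ]
sock [749.7 270.1  36. ] [749.6 269.5  36. ]
sock [694.6 271.3  36. ] [694.9 271.5  36. ]
sock [639.7 273.3  36. ] [639.1 273.2  36. ]
rect [[187.  204.3]
 [191.8 135.6]
 [207.  136.7]
 [202.2 205.4]] [[523.9 306.5  36. ]
 [787.2 297.3  36. ]
 [784.5 239.4  36. ]
 [521.2 249.1  36. ]]
side ends [524.9 273.4  36. ] [787.6 264.9  36. ]
rocker [191 188   9  13  92] [194.9 194.4] [561.3 276.4  44. ]
```

The two views agree to about 2 mm:

| Target | x | y | Notes |
|---|---|---|---|
| Rocker pad | about 549 | 276 | strip yaw about -2° |
| Power key | 475.5 | 48.5 | top at z 87 |
| Plunger | 482 | -294 | top at z 64 |

I'll close the fingers, line the yaw up with the strip and travel high.

Call:
jog_arm([
  {"az": -0.76,"gripper": 1},
  {"az": -0.76,"gripper": 1},
  {"dx": -0.98,"dy": -0.6,"gripper": 1},
  {"dx": -0.98,"dy": -0.6,"gripper": 1},
  {"dx": -0.98,"dy": -0.6,"gripper": 1},
  {"dx": -0.98,"dy": -0.6,"gripper": 1},
  {"dx": -0.98,"dy": -0.6,"gripper": 1},
  {"dx": -0.98,"dy": -0.6,"gripper": 1},
  {"dx": -0.98,"dy": -0.6,"gripper": 1},
  {"gripper": 1},
], squeeze=10)

```text
schema error: expected keys dx, dy, dz, ax, ay, az, gripper
```

Call:
jog_arm([
  {"dx": 0,"dy": 0,"dz": 0,"ax": 0,"ay": 0,"az": -0.76,"gripper": 1},
  {"dx": 0,"dy": 0,"dz": 0,"ax": 0,"ay": 0,"az": -0.76,"gripper": 1},
  {"dx": -0.98,"dy": -0.6,"dz": 0,"ax": 0,"ay": 0,"az": 0,"gripper": 1},
  {"dx": -0.98,"dy": -0.6,"dz": 0,"ax": 0,"ay": 0,"az": 0,"gripper": 1},
  {"dx": -0.98,"dy": -0.6,"dz": 0,"ax": 0,"ay": 0,"az": 0,"gripper": 1},
  {"dx": -0.98,"dy": -0.6,"dz": 0,"ax": 0,"ay": 0,"az": 0,"gripper": 1},
  {"dx": -0.98,"dy": -0.6,"dz": 0,"ax": 0,"ay": 0,"az": 0,"gripper": 1},
  {"dx": -0.98,"dy": -0.6,"dz": 0,"ax": 0,"ay": 0,"az": 0,"gripper": 1},
  {"dx": -0.98,"dy": -0.6,"dz": 0,"ax": 0,"ay": 0,"az": 0,"gripper": 1},
  {"dx": 0,"dy": 0,"dz": 0,"ax": 0,"ay": 0,"az": 0,"gripper": 1},
], squeeze=10)

```text
clock: 1.45
eef_pos: [433.0, 346.0, 213.0]
eef_rot: [-3.141, -0.0, 3.103]
wrist_force: [-0.2, -0.1, 0.3]
finger_gap: 0.9
finger_force: 0.0
```

Call:
jog_arm([
  {"dx": -0.99,"dy": -0.545,"dz": 0,"ax": 0,"ay": 0,"az": 0,"gripper": 1},
  {"dx": -0.99,"dy": -0.545,"dz": 0,"ax": 0,"ay": 0,"az": 0,"gripper": 1},
  {"dx": -0.99,"dy": -0.545,"dz": 0,"ax": 0,"ay": 0,"az": 0,"gripper": 1},
  {"dx": 0,"dy": 0,"dz": 0.8,"ax": 0,"ay": 0,"az": 0,"gripper": 1},
  {"dx": 0,"dy": 0,"dz": 0.8,"ax": 0,"ay": 0,"az": 0,"gripper": 1},
  {"dx": 0,"dy": 0,"dz": 0.8,"ax": 0,"ay": 0,"az": 0,"gripper": 1},
  {"dx": 0,"dy": 0,"dz": 0.8,"ax": 0,"ay": 0,"az": 0,"gripper": 1},
  {"dx": 0,"dy": 0,"dz": 0.4,"ax": 0,"ay": 0,"az": 0,"gripper": 1},
  {"dx": 0,"dy": 0,"dz": 0,"ax": 0,"ay": 0,"az": 0,"gripper": 1},
  {"dx": 0,"dy": 0,"dz": 0,"ax": 0,"ay": 0,"az": 0,"gripper": 1},
])

```text
clock: 2.7
eef_pos: [548.1, 278.5, 70.8]
eef_rot: [3.141, 0.002, 3.106]
wrist_force: [-0.2, 0.1, 0.0]
finger_gap: 0.6
finger_force: 0.0
```

Run:
```python
from h import *
t=cams.camera("top");s=cams.camera("side")
z=lambda im,x,y,w,h,k:cv2.resize(im[y:y+h,x:x+w],None,fx=k,fy=k,interpolation=cv2.INTER_CUBIC)
cv2.imwrite("pics/d1.png",np.hstack([z(t["image"],170,150,65,70,6),z(s["image"],250,115,65,70,6)])[:,:,::-1])
print(manip.read_state())
```

```text
{'clock': 2.8, 'joints': array([ 4.10379843e-01,  5.84909447e-01,  1.46216825e+00, -3.56484837e-06,
        1.09264068e+00, -1.12499145e+00]), 'qd': array([-0.00144711,  0.00312823,  0.00442349, -0.00165719, -0.00044772,
        0.00133643]), 'effort': array([ 7.31696980e-02, -6.45785451e+01, -3.14234877e+01,  1.76782388e-02,
        8.25037505e-02,  2.91802906e-03]), 'eef_pos': array([548.09433093, 278.37964464,  70.73054606]), 'eef_rot': array([3.14078735e+00, 1.69245974e-03, 3.10616858e+00]), 'wrist_force': array([-0.80296709, -0.35336304, -0.63229141]), 'moment': array([-0.0061192 ,  0.03076231, -0.00469979]), 'finger_force': 0.0, 'finger_gap': 0.29579661680818525}
```

View pics/d1.png

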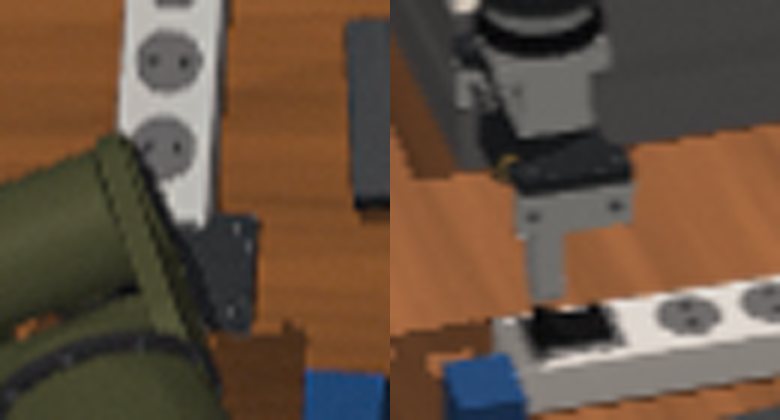

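The side view shows the closed fingertip at about (545,295) in the crop, above the rocker's near raised end and clear of the carton. I'll lower it in small steps.

Call:
jog_arm([
  {"dx": 0,"dy": -0.05,"dz": 0.2,"ax": 0,"ay": 0,"az": 0,"gripper": 1},
  {"dx": 0,"dy": 0,"dz": 0.05,"ax": 0,"ay": 0,"az": 0,"gripper": 1},
  {"dx": 0,"dy": 0,"dz": 0.05,"ax": 0,"ay": 0,"az": 0,"gripper": 1},
  {"dx": 0,"dy": 0,"dz": 0.05,"ax": 0,"ay": 0,"az": 0,"gripper": 1},
  {"dx": 0,"dy": 0,"dz": 0.05,"ax": 0,"ay": 0,"az": 0,"gripper": 1},
  {"dx": 0,"dy": 0,"dz": 0,"ax": 0,"ay": 0,"az": 0,"gripper": 1},
])

```text
clock: 3.55
eef_pos: [547.5, 276.2, 53.3]
eef_rot: [3.142, -0.0, 3.106]
wrist_force: [-0.9, 0.5, 1.1]
finger_gap: 0.6
finger_force: 0.8
```

Call:
jog_arm([
  {"dx": 0,"dy": 0,"dz": 0.03,"ax": 0,"ay": 0,"az": 0,"gripper": 1},
  {"dx": 0,"dy": 0,"dz": 0.02,"ax": 0,"ay": 0,"az": 0,"gripper": 1},
  {"dx": 0,"dy": 0,"dz": 0,"ax": 0,"ay": 0,"az": 0,"gripper": 1},
])

```text
clock: 3.92
eef_pos: [547.6, 276.1, 51.5]
eef_rot: [3.141, 0.0, 3.106]
wrist_force: [-2.5, 0.5, 3.9]
finger_gap: 0.8
finger_force: 1.8
```

Call:
jog_arm([
  {"dx": 0,"dy": 0,"dz": 0.03,"ax": 0,"ay": 0,"az": 0,"gripper": 1},
  {"dx": 0,"dy": 0,"dz": 0,"ax": 0,"ay": 0,"az": 0,"gripper": 1},
])

```text
clock: 4.18
eef_pos: [547.6, 276.2, 50.6]
eef_rot: [3.141, 0.0, 3.106]
wrist_force: [-2.8, -1.5, 6.0]
finger_gap: 0.3
finger_force: 3.4
```

Call:
jog_arm([
  {"dx": 0,"dy": 0,"dz": -0.5,"ax": 0,"ay": 0,"az": 0,"gripper": 1},
  {"dx": 0,"dy": 0,"dz": -1,"ax": 0,"ay": 0,"az": 0,"gripper": 1},
  {"dx": 0,"dy": 0,"dz": -1,"ax": 0,"ay": 0,"az": 0,"gripper": 1},
  {"dx": 0.26,"dy": -0.96,"dz": -0.5,"ax": 0,"ay": 0,"az": 0,"gripper": 1},
  {"dx": 0.26,"dy": -0.96,"dz": 0,"ax": 0,"ay": 0,"az": 0,"gripper": 1},
  {"dx": 0.27,"dy": -0.96,"dz": 0,"ax": 0,"ay": 0,"az": 0,"gripper": 1},
  {"dx": 0.27,"dy": -0.96,"dz": 0,"ax": 0,"ay": 0,"az": 0,"gripper": 1},
  {"dx": 0.27,"dy": -0.96,"dz": 0,"ax": 0,"ay": 0,"az": 0,"gripper": 1},
  {"dx": 0.27,"dy": -0.96,"dz": 0,"ax": 0,"ay": 0,"az": 0,"gripper": 1},
  {"dx": 0,"dy": 0,"dz": 0,"ax": 0,"ay": 0,"az": 0,"gripper": 1},
])

```text
clock: 5.42
eef_pos: [475.2, 46.3, 171.4]
eef_rot: [-3.141, 0.002, 3.103]
wrist_force: [0.2, 0.3, 0.1]
finger_gap: 0.2
finger_force: 0.0
```

Run:
```python
from h import *
t=cams.camera("top");s=cams.camera("side")
z=lambda im,x,y,w,h,k:cv2.resize(im[y:y+h,x:x+w],None,fx=k,fy=k,interpolation=cv2.INTER_CUBIC)
s0=cv2.imread("pics/side0.png")[:,:,::-1]
cv2.imwrite("pics/e1.png",np.hstack([z(t["image"],180,150,50,65,8)[:500],np.vstack([z(s["image"],262,160,40,30,9)[:250],z(s0,262,160,40,30,9)[:250]])])[:,:,::-1])
```

```text
(no output)
```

View pics/e1.png

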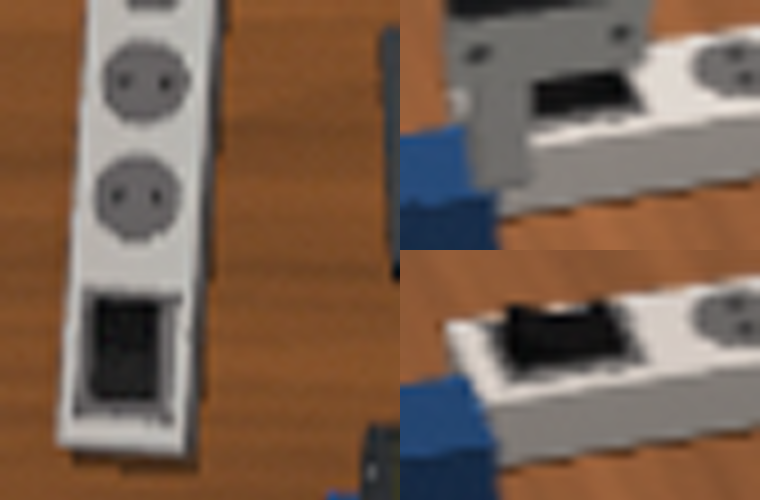

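In the top view the rocker's near part is lower and the seam sits at (125,345). In the side view its far end now stands up at (625,75), so it has tipped over; the gripper hides the near end. Next is the power key.

Call:
jog_arm([
  {"dx": 0,"dy": 0.05,"dz": 0.8,"ax": 0,"ay": 0,"az": 0,"gripper": 1},
  {"dx": 0,"dy": 0,"dz": 0.6,"ax": 0,"ay": 0,"az": 0,"gripper": 1},
  {"dx": 0,"dy": 0,"dz": 0.2,"ax": 0,"ay": 0,"az": 0,"gripper": 1},
  {"dx": 0,"dy": 0,"dz": 0.06,"ax": 0,"ay": 0,"az": 0,"gripper": 1},
  {"dx": 0,"dy": 0,"dz": 0.06,"ax": 0,"ay": 0,"az": 0,"gripper": 1},
  {"dx": 0,"dy": 0,"dz": 0,"ax": 0,"ay": 0,"az": 0,"gripper": 1},
])

```text
clock: 6.28
eef_pos: [475.7, 50.2, 101.9]
eef_rot: [3.142, 0.001, 3.106]
wrist_force: [-0.5, 0.2, -0.8]
finger_gap: 0.4
finger_force: 0.0
```

Call:
jog_arm([
  {"dx": 0,"dy": -0.04,"dz": 0.08,"ax": 0,"ay": 0,"az": 0,"gripper": 1},
  {"dx": 0,"dy": 0,"dz": 0.06,"ax": 0,"ay": 0,"az": 0,"gripper": 1},
  {"dx": 0,"dy": 0,"dz": 0.05,"ax": 0,"ay": 0,"az": 0,"gripper": 1},
  {"dx": 0,"dy": 0,"dz": 0.05,"ax": 0,"ay": 0,"az": 0,"gripper": 1},
  {"dx": 0,"dy": 0,"dz": 0.05,"ax": 0,"ay": 0,"az": 0,"gripper": 1},
  {"dx": 0,"dy": 0,"dz": 0,"ax": 0,"ay": 0,"az": 0,"gripper": 1},
])

```text
clock: 7.02
eef_pos: [475.4, 48.4, 89.8]
eef_rot: [-3.141, -0.0, 3.106]
wrist_force: [-1.5, -1.7, 1.5]
finger_gap: -0.1
finger_force: 1.1
```

Call:
jog_arm([
  {"dx": 0,"dy": 0,"dz": 0.03,"ax": 0,"ay": 0,"az": 0,"gripper": 1},
  {"dx": 0,"dy": 0,"dz": 0,"ax": 0,"ay": 0,"az": 0,"gripper": 1},
])

```text
clock: 7.28
eef_pos: [475.5, 48.5, 88.8]
eef_rot: [-3.142, 0.0, 3.106]
wrist_force: [-1.5, -1.9, 5.1]
finger_gap: 0.7
finger_force: 2.7
```

Call:
jog_arm([
  {"dx": 0,"dy": 0,"dz": 0.025,"ax": 0,"ay": 0,"az": 0,"gripper": 1},
  {"dx": 0,"dy": 0,"dz": 0,"ax": 0,"ay": 0,"az": 0,"gripper": 1},
])

```text
clock: 7.52
eef_pos: [475.5, 48.5, 88.0]
eef_rot: [-3.142, 0.0, 3.106]
wrist_force: [-4.1, -1.3, 7.6]
finger_gap: 0.3
finger_force: 4.1
```

Call:
jog_arm([
  {"dx": 0,"dy": 0,"dz": -0.5,"ax": 0,"ay": 0,"az": 0,"gripper": 1},
  {"dx": 0,"dy": 0,"dz": -1,"ax": 0,"ay": 0,"az": 0,"gripper": 1},
  {"dx": -0.06,"dy": -0.95,"dz": -0.5,"ax": 0,"ay": 0,"az": 0,"gripper": 1},
  {"dx": -0.06,"dy": -0.95,"dz": 0,"ax": 0,"ay": 0,"az": 0,"gripper": 1},
  {"dx": -0.06,"dy": -0.95,"dz": 0,"ax": 0,"ay": 0,"az": 0,"gripper": 1},
  {"dx": -0.06,"dy": -0.95,"dz": 0,"ax": 0,"ay": 0,"az": 0,"gripper": 1},
  {"dx": -0.06,"dy": -0.95,"dz": 0,"ax": 0,"ay": 0,"az": 0,"gripper": 1},
  {"dx": -0.06,"dy": -0.95,"dz": 0,"ax": 0,"ay": 0,"az": 0,"gripper": 1},
  {"dx": -0.06,"dy": -0.95,"dz": 0,"ax": 0,"ay": 0,"az": 0,"gripper": 1},
  {"dx": 0,"dy": 0,"dz": 0,"ax": 0,"ay": 0,"az": 0,"gripper": 1},
])

```text
clock: 8.78
eef_pos: [482.5, -219.7, 167.2]
eef_rot: [3.141, -0.0, 3.104]
wrist_force: [-0.3, 0.0, -0.9]
finger_gap: 0.6
finger_force: 0.0
```

Call:
jog_arm([
  {"dx": -0.05,"dy": -0.95,"dz": 0,"ax": 0,"ay": 0,"az": 0,"gripper": 1},
  {"dx": 0,"dy": -0.95,"dz": 0,"ax": 0,"ay": 0,"az": 0,"gripper": 1},
  {"dx": 0,"dy": 0,"dz": 0,"ax": 0,"ay": 0,"az": 0,"gripper": 1},
  {"dx": 0,"dy": 0,"dz": 0,"ax": 0,"ay": 0,"az": 0,"gripper": 1},
  {"dx": 0,"dy": 0,"dz": 0,"ax": 0,"ay": 0,"az": 0,"gripper": 1},
])

```text
clock: 9.4
eef_pos: [482.3, -292.8, 167.7]
eef_rot: [3.141, 0.0, 3.107]
wrist_force: [0.4, 0.0, -0.8]
finger_gap: 0.4
finger_force: 0.0
```

Run:
```python
from h import *
t=cams.camera("top");s=cams.camera("side")
z=lambda im,x,y,w,h,k:cv2.resize(im[y:y+h,x:x+w],None,fx=k,fy=k,interpolation=cv2.INTER_CUBIC)
s0=cv2.imread("pics/side0.png")[:,:,::-1]
cv2.imwrite("pics/f1.png",np.vstack([np.hstack([z(s["image"],260,160,65,50,6),z(s["image"],270,230,65,50,6)]),np.hstack([z(s0,260,160,65,50,6),z(t["image"],240,180,65,50,6)])])[:,:,::-1])
```

```text
(no output)
```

View pics/f1.png

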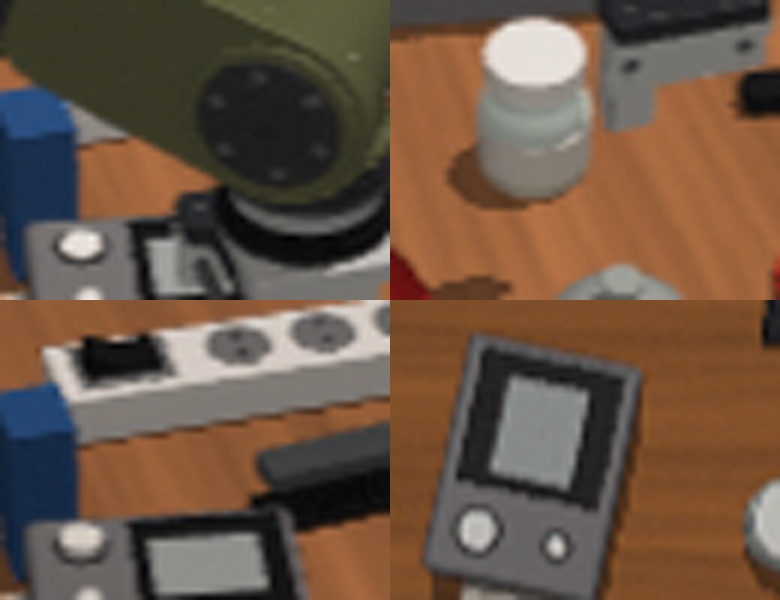

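The power key's cap now sits lower, at (81,244) against (81,240) before, and the fingertip hangs above the bell at (630,125). Now the bell.

Call:
jog_arm([
  {"dx": 0,"dy": -0.02,"dz": 0.8,"ax": 0,"ay": 0,"az": 0,"gripper": 1},
  {"dx": 0,"dy": 0,"dz": 0.8,"ax": 0,"ay": 0,"az": 0,"gripper": 1},
  {"dx": 0,"dy": 0,"dz": 0.3,"ax": 0,"ay": 0,"az": 0,"gripper": 1},
  {"dx": 0,"dy": 0,"dz": 0.15,"ax": 0,"ay": 0,"az": 0,"gripper": 1},
  {"dx": 0,"dy": 0,"dz": 0,"ax": 0,"ay": 0,"az": 0,"gripper": 1},
  {"dx": 0,"dy": 0,"dz": 0,"ax": 0,"ay": 0,"az": 0,"gripper": 1},
])

```text
clock: 10.25
eef_pos: [482.5, -295.0, 86.6]
eef_rot: [-3.141, 0.001, 3.106]
wrist_force: [-0.2, 0.1, 0.4]
finger_gap: 0.4
finger_force: 0.0
```

Call:
jog_arm([
  {"dx": 0,"dy": 0.02,"dz": 0.2,"ax": 0,"ay": 0,"az": 0,"gripper": 1},
  {"dx": 0,"dy": 0,"dz": 0.1,"ax": 0,"ay": 0,"az": 0,"gripper": 1},
  {"dx": 0,"dy": 0,"dz": 0.075,"ax": 0,"ay": 0,"az": 0,"gripper": 1},
  {"dx": 0,"dy": 0,"dz": 0.075,"ax": 0,"ay": 0,"az": 0,"gripper": 1},
  {"dx": 0,"dy": 0,"dz": 0.05,"ax": 0,"ay": 0,"az": 0,"gripper": 1},
  {"dx": 0,"dy": 0,"dz": 0,"ax": 0,"ay": 0,"az": 0,"gripper": 1},
])

```text
clock: 11.0
eef_pos: [482.0, -293.9, 65.7]
eef_rot: [3.141, -0.0, 3.106]
wrist_force: [-3.2, 2.8, 5.3]
finger_gap: 0.5
finger_force: 2.7
```

Force is 5.3 N at about 6 mm of travel, so the bell has rung. I'll lift straight up.

Call:
jog_arm([
  {"dx": 0,"dy": 0,"dz": -0.2,"ax": 0,"ay": 0,"az": 0,"gripper": 1},
  {"dx": 0,"dy": 0,"dz": -0.8,"ax": 0,"ay": 0,"az": 0,"gripper": 1},
  {"dx": 0,"dy": 0,"dz": -1,"ax": 0,"ay": 0,"az": 0,"gripper": 1},
  {"dx": 0,"dy": 0,"dz": -1,"ax": 0,"ay": 0,"az": 0,"gripper": 1},
  {"dx": 0,"dy": 0,"dz": -0.5,"ax": 0,"ay": 0,"az": 0,"gripper": 1},
  {"dx": 0,"dy": 0,"dz": 0,"ax": 0,"ay": 0,"az": 0,"gripper": 1},
  {"dx": 0,"dy": 0,"dz": 0,"ax": 0,"ay": 0,"az": 0,"gripper": 1},
])

```text
clock: 11.88
eef_pos: [481.8, -293.8, 204.6]
eef_rot: [3.141, -0.001, 3.106]
wrist_force: [0.2, 0.5, -0.2]
finger_gap: 0.5
finger_force: 0.0
```

Run:
```python
from h import *
t=cams.camera("top");s=cams.camera("side")
z=lambda im,x,y,w,h,k:cv2.resize(im[y:y+h,x:x+w],None,fx=k,fy=k,interpolation=cv2.INTER_CUBIC)
s0=cv2.imread("pics/side0.png")[:,:,::-1]
cv2.imwrite("pics/g1.png",np.vstack([np.hstack([z(s["image"],260,160,65,48,6),z(s["image"],278,260,65,48,6)]),np.hstack([z(t["image"],180,160,65,48,6),z(s0,278,260,65,48,6)])])[:,:,::-1])
```

```text
(no output)
```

View pics/g1.png

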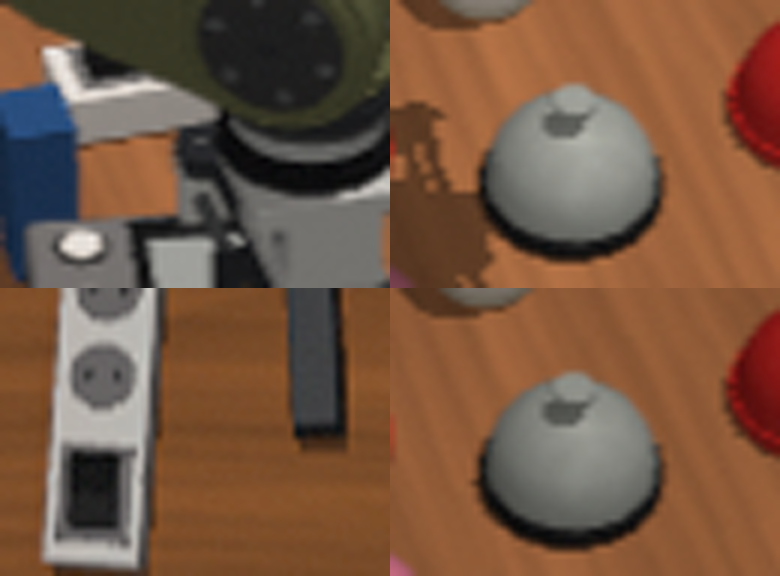

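The bell stands exactly where it did, with its plunger up at (573,97) against (573,385) in the earlier picture below it. The rocker is down at its near end and the key is in, so I'm handing the job in.

```bash
python3 -c "from cell import job; print(job.sign_off())"
```

```text
the job is handed in; nothing more can be done
None
```

I pressed the rocker switch down, then the power key in, then tapped the call bell, and handed the job in at about 12 s; force and travel say the bell rang (I couldn't hear it), its plunger is back up, I never pressed the feed key, and nothing I checked had moved.

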